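Unlock the jar caddy and line up the toiletry jars by size

ROBOT

A 6-joint arm with a two-finger parallel gripper is mounted at the origin on the work surface. World frame = base frame: x ahead of the robot, y to its left, z up, the work surface at z = 0. Lengths are in m, angles in rad, forces in N, time in s.
With the tool pointing down it reaches from about 0.325 to 0.9 m from the base axis. Payload 6.1 kg.
Tool frame: the origin (TCP) lies midway between the tips of the shut fingers; the grasp point (between the pads) lies 19 mm behind it; z points along the fingers, y is the line along which they close (so a half turn about z gives the same grasp; the last joint's range is limited). The gripper opens to 85 mm and grips with 20 to 120 N. Pads are 22 mm wide; open, the fingers measure 114 mm over their backs; the gripper's body (76 mm by 85 mm) begins 54 mm behind the grasp point. The pads swing forward as they close: fully open they stand 13 mm farther back than shut.
Start: joints at [-1.278, 0.22, 1.526, -0, 1.395, -0.126], TCP at [0.254, -0.571, 0.231] pointing down, gripper open.
Joint ranges: [-2.98, 2.98], [-0.91, 2.08], [0.09, 2.57], [-1.24, 4.39], [0.2, 2.65], [-2.68, 2.68]. Speed limits (rad/s): [2.57, 2.57, 3.01, 3.14, 3.14, 3.14].

INTERFACE

Orientations are given as [roll, pitch, yaw] about the fixed x, y, z axes, in that order (R = Rz(yaw) Ry(pitch) Rx(roll)).
In Python, from plant import movep, move_l, set_joints, gripper_to, hold, inverse_kinematics, observe, get_image, get_calibration, Unreachable, job_done gives the robot as it stands. Calls block until the motion is done:
- movep(position, orientation): joint-space move of the TCP to a pose.
- move_l(position, feed=0.15, rotation=None, max_force=None): straight line of the TCP; rotation=None keeps the orientation; feed is the mean speed in m/s. With max_force (N) it stops when the force on the tool has changed by that much, and returns True; else False.
- set_joints(angles): joint-space move.
- gripper_to(opening, f_grip=None): finger opening in m; f_grip is the grip in N (None keeps the last); returns when the fingers have stopped.
- hold(seconds).
- inverse_kinematics(position, orientation): joint angles nearest the present ones, or None.
- observe(): the state.
- get_image(name): name is "scene" or "top" or "wrist"; returns (picture, depth): 384x512x3 uint8, red, green, blue; 384x512 float32, m along the optical axis (not along the pixel's ray), 0 where there is no reading.
- get_calibration(name): a dict with "intrinsics" (3x3 intrinsics, pixels), "world_from_camera" (4x4, takes a point from camera to world coordinates). Camera axes: x right, y down, z forward; pixel columns grow to the right and rows downward; lengths in m; the calibration is good to about 2 mm. A picture is of the moment at which its call begins: read the wrist's pose just before it. get_calibration takes no time and is no camera call; for the wrist camera it gives the pose at the moment of the call.
A pose or a line that the arm cannot do raises Unreachable and nothing moves.
- job_done(): hands the job in; it is judged then, once.
The state is a dict: "time_s": time; "q": joint angles; "joint_velocities": joint speeds; "joint_torque": joint torques, N m; "eef_pos": TCP position; "tcp_rot": TCP orientation; "ft_force": force on the tool from outside, world axes, zero at the start; "torque": the same for the moment, N m; "opening": finger opening in m; "grasp_force": force on a finger pad.
Only numpy, scipy, OpenCV 4.12 (cv2) and the standard library are available. Lean on these libraries where they do the work, as an engineer would, in place of code of your own. Each camera call takes 0.05 s, during which the arm holds its last target. There are 200 camera calls.

TASK

First lift the retaining bar out of the caddy's two brackets and lay it along the middle of the cork strip, grip upwards, with the jars still standing in the caddy. Then, without knocking any over, stand the four jars upright on the marble tray in order of width, one centred on each mark, the widest at the end next to the soap dish and the narrowest at the end next to the tumbler. Leave the soap dish and the tumbler where they are.

Things in the scene. Friction and masses are not known exactly. Their poses are not given: they have to be found in the camera images.
- bar: loose brass flat bar 330 long (y) x 14 wide (x) x 10 mm high, 0.18 kg; on top of its middle a dark wooden grip 46 (y) x 18 (x) mm, from 10 to 36 mm above the underside. Origin: centre of the underside. At the start it lies in the caddy's brackets, underside 76 mm above the table, 4 mm over the jars' tops; lift it straight up over 20 mm to clear them. Same both ways round
- caddy: light wooden jar caddy, fixed: base 80 (x) x 330 (y) x 12 mm, no side walls; at y = +-155 mm a post 36 (x) x 14 mm with an open-topped brass bracket: slot 18 mm wide in x, floor at 76, prongs up to 90 mm. Origin: centre of the underside, on the table. The jars stand on the base at x = 0, y = +-34 and +-102 mm, in any order
- tray: white marble slab, fixed to the table, 80 (x) x 280 (y) x 10 mm high, its flat top 10 mm above the table. Origin: centre of the underside. Four inlaid marks flush in its top (grey ring 60 mm across with a dot in the centre) in a row along its y axis at x = 0, y = +102, +34, -34 and -102 mm
- strip: cork strip, fixed flat on the table at one side, the place for the bar: 70 (x) x 350 (y) x 4 mm high. Origin: centre of the underside. The bar lies along its y axis (long way), either way round
- soap_dish: low round blue ceramic dish 76 mm across with a white bar of soap on it, 33 mm high in all, 0.3 kg, loose, standing on the table at one end of the tray, on the row's line, 183 mm from the tray's centre (+y or -y end). Origin: centre of the underside. Marks the end for the widest jar
- tumbler: open blue ceramic tumbler 68 mm across, 90 mm high, 0.3 kg, loose, standing on the table at the tray's other end, 183 mm from its centre. Origin: centre of the underside
- jar_a: widest of four round jars, upright cylinder 54 mm in diameter, 60 mm high; white ceramic, the top 12 mm a dark metal lid screwed on (51 mm across; jar and lid are one piece); 129 g give or take a third, loose. Origin: centre of the underside. Grip the white body from above, fingers best on its two sides across the row (clear there, neighbouring jars leave as little as 18 mm)
- jar_b: second widest of four round jars, upright cylinder 46 mm in diameter, 60 mm high; white ceramic, the top 12 mm a dark metal lid screwed on (43 mm across; jar and lid are one piece); 107 g give or take a third, loose. Origin: centre of the underside. Grip the white body from above, fingers best on its two sides across the row (clear there, neighbouring jars leave as little as 18 mm)
- jar_c: second narrowest of four round jars, upright cylinder 38 mm in diameter, 60 mm high; white ceramic, the top 12 mm a dark metal lid screwed on (35 mm across; jar and lid are one piece); 89 g give or take a third, loose. Origin: centre of the underside. Grip the white body from above, fingers best on its two sides across the row (clear there, neighbouring jars leave as little as 18 mm)
- jar_d: narrowest of four round jars, upright cylinder 30 mm in diameter, 60 mm high; white ceramic, the top 12 mm a dark metal lid screwed on (27 mm across; jar and lid are one piece); 74 g give or take a third, loose. Origin: centre of the underside. Grip the white body from above, fingers best on its two sides across the row (clear there, neighbouring jars leave as little as 18 mm)
There are look-alikes about, which are no part of the job. What is shaped like the jar_b but pink or purple is not meant.

How it is judged:
By the outcome, as a careful person would: the job done as asked, in the order asked, and still so for the second after the job is handed in, with the robot touching nothing.
It also fails if it takes over 125 s, if anything falls off the work surface, if the arm or the gripper's body presses on something with over 40 N, if the wrist force passes 120 N, or if a joint passes its speed limit or range.

## Working session

There is one attempt and no reset: what is moved stays moved. The work goes in short steps, each a Python script; the robot and the scene stay as the last script left them, time stands still between calls to the robot, and variables do not carry over. Pictures are saved under pics/ and viewed, at most 14 in all, crops included, and the job is handed in when it is done.

```bash
mkdir -p pics; ls; python3 - <<'E'
from plant import *
import cv2
for n in("top","scene"):
    im,d=get_image(n); cv2.imwrite(f"pics/{n}0.png",cv2.resize(im[:,:,::-1],(800,600),interpolation=cv2.INTER_CUBIC))
    c=get_calibration(n); print(n,c["intrinsics"],c["world_from_camera"].round(3) if hasattr(c["world_from_camera"],'round') else c["world_from_camera"])
s=observe();print(s["time_s"],s["eef_pos"],s["tcp_rot"],s["opening"])
E
```

```text
pics
top [[399.03227552   0.         245.60256597]
 [  0.         399.03227552 195.17442839]
 [  0.           0.           1.        ]] [[-0.013 -0.992  0.129  0.451]
 [-1.     0.011 -0.019 -0.006]
 [ 0.018 -0.129 -0.991  0.976]
 [ 0.     0.     0.     1.   ]]
scene [[388.00383183   0.         259.29560348]
 [  0.         388.00383183 187.94945852]
 [  0.           0.           1.        ]] [[ 0.16   0.533 -0.831  1.4  ]
 [ 0.987 -0.107  0.121 -0.141]
 [-0.024 -0.839 -0.543  0.62 ]
 [ 0.     0.     0.     1.   ]]
0.1 [ 0.25398242 -0.57045953  0.23028872] [-3.13981680e+00 -2.07829287e-04  4.18794278e-01] 0.08529281526909395
```

View pics/top0.png

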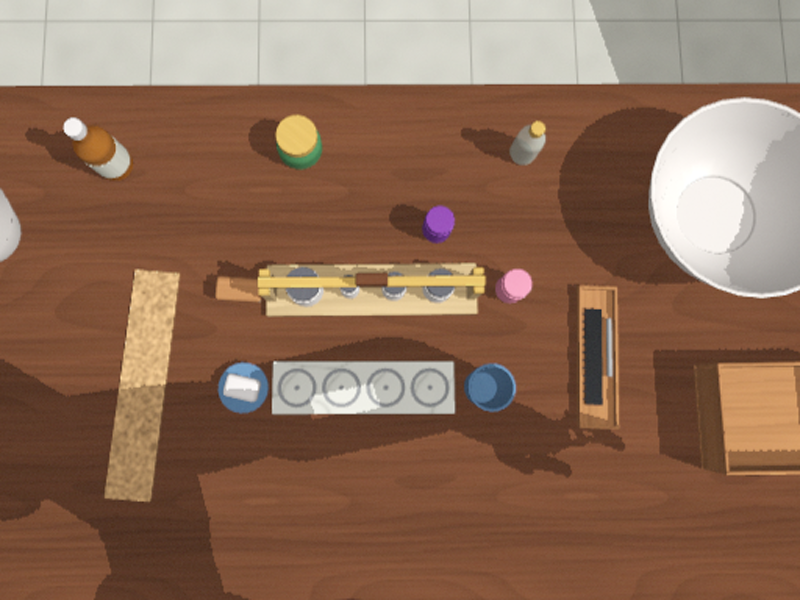

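View pics/scene0.png

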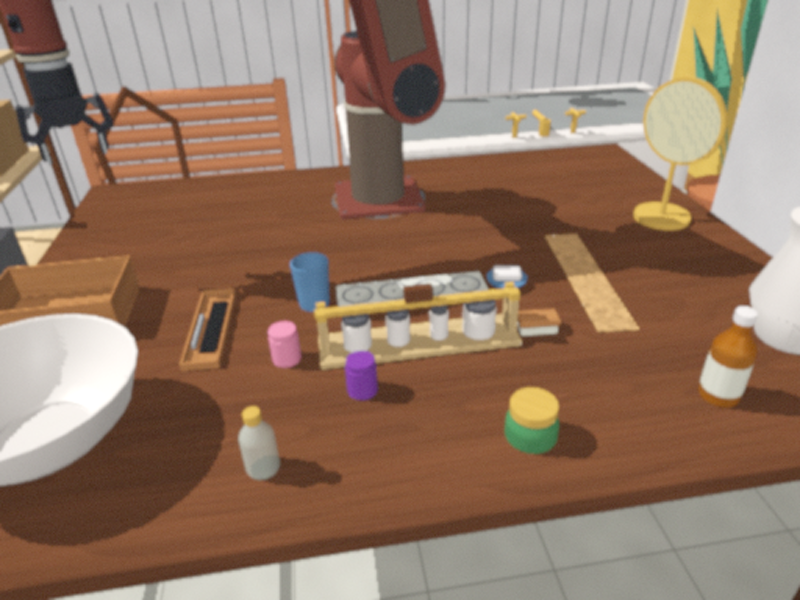

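Top view, in 800x600 pixels:
- **Jars in the caddy, left (+y) to right:** a (304,287), d (349,287), c (395,287), b (440,287). The bar's grip is at (372,280).
- **Places:** the tray marks are at (297..430,387), with the soap dish at (243,388) on the +y end and the tumbler at (491,388) on the -y end. The strip is at (142,385), slightly yawed.
- **Could be mistaken for jars:** pink (515,285) and purple (438,224), both excluded by colour. The green jar (298,140) and the bottles are excluded by size. There is also a block beside the caddy at (238,290).

Next I'll measure with depth from both fixed cameras.

```bash
cat > h.py <<'E'
from plant import *
import numpy as np, cv2
def cloud(n):
    c=get_calibration(n); im,d=get_image(n)
    K,T=np.array(c["intrinsics"]),np.array(c["world_from_camera"])
    v,u=np.mgrid[:384,:512]
    P=np.stack([(u-K[0,2])/K[0,0]*d,(v-K[1,2])/K[1,1]*d,d],-1)@T[:3,:3].T+T[:3,3]
    P[d<=0]=np.nan
    return im,P,cv2.cvtColor(im,cv2.COLOR_RGB2HSV)
def rect(xy):
    (c,(w,h),a)=cv2.minAreaRect(xy.astype(np.float32)*1000)
    if w<h: w,h,a=h,w,a+90   # a: direction of long side
    return np.round(c,1),round(w,1),round(h,1),round((a+90)%180-90,2)
def largest(m):
    n,l,s,_=cv2.connectedComponentsWithStats(m.astype(np.uint8)); return l==1+np.argmax(s[1:,4])
E
cat > m.py <<'E'
from h import *
import sys
for n in sys.argv[1:]:
    im,P,H=cloud(n); x,y,z=np.moveaxis(P,-1,0); h,s,v=np.moveaxis(H.astype(int),-1,0)
    near=(x>.2)&(x<.65)&(abs(y)<.5)
    def rep(k,m):
        m=m&near
        if m.sum()<8: print(n,k,"none");return
        m=largest(m); print(n,k,m.sum(),rect(P[m][:,:2]),"med",np.median(P[m],0).round(4), 'zrange',np.percentile(z[m],[2,98]).round(4))
    rep("strip",(h>10)&(h<25)&(s>60)&(v>80)&(abs(z-.004)<.006)&(y>.2)&(s<170))
    rep("tray",(s<60)&(v>60)&(abs(z-.01)<.008)&(abs(y)<.25)&(x<.5))
    rep("bar",(z>.079)&(z<.096)&(h>15)&(h<32)&(s>90))
    rep("grip",(z>.1)&(z<.125)&(x>.4)&(abs(y)<.12))
    rep("cadbase",(abs(z-.012)<.005)&(x>.38)&(x<.56)&(abs(y)<.3)&(h>10)&(h<30)&(s<150))
    rep("soap",(h>95)&(h<125)&(s>80)&(y>.0)&(z>.004))
    rep("tumbler",(h>95)&(h<125)&(s>80)&(y<.0)&(z>.08))
    m=(z>.063)&(z<.0745)&(s<110)&near&(abs(y)<.2)
    q,l,st,_=cv2.connectedComponentsWithStats(m.astype(np.uint8))
    for i in range(1,q):
        if st[i,4]>15: p=P[l==i]; print(n," lid",st[i,4],p.min(0).round(4),p.max(0).round(4))
E
python3 m.py top scene
```

```text
top strip 7336 (array([461.9, 349.9]), 375.8, 299.7, 0.05) med [0.508  0.3516 0.002 ] zrange [-0.0018  0.0065]
top tray 3844 (array([450.6,   9.3]), 279.8, 79.1, 89.2) med [0.449  0.0096 0.0097] zrange [0.0061 0.0133]
top bar 461 (array([603.6, -99.7]), 141.4, 34.5, 87.05) med [ 0.601  -0.1066  0.0855] zrange [0.0814 0.0908]
top grip 168 (array([600.4,  -4.2]), 44.1, 16.7, 89.58) med [ 0.6    -0.0043  0.1109] zrange [0.106  0.1144]
top cadbase 23 (array([415.9, 131.7]), 33.4, 7.0, 87.29) med [0.4131 0.134  0.0098] zrange [0.0072 0.0118]
top soap 428 (array([451.7, 191.7]), 74.0, 70.9, 89.58) med [0.4496 0.1904 0.0152] zrange [0.0121 0.0187]
top tumbler 187 (array([ 448. , -173.2]), 66.3, 63.7, 89.05) med [ 0.4472 -0.1804  0.0884] zrange [0.0805 0.0918]
top  lid 80 [0.6118 0.0739 0.0667] [0.6268 0.1172 0.0745]
top  lid 54 [ 0.6118 -0.1215  0.0683] [ 0.6217 -0.0895  0.0742]
top  lid 24 [ 0.6124 -0.0503  0.0675] [ 0.6179 -0.0296  0.0741]
top  lid 138 [0.577  0.0738 0.0632] [0.596  0.1197 0.0744]
top  lid 32 [0.5882 0.0168 0.0638] [0.596  0.0394 0.0742]
top  lid 54 [ 0.5847 -0.0547  0.06
[... 558 characters left out ...]
0 (array([448.7,   9.5]), 279.3, 77.7, 88.98) med [ 0.4365 -0.0021  0.0112] zrange [0.0086 0.0138]
scene soap 36 (array([459.5, 163.9]), 55.4, 15.2, 12.0) med [0.4682 0.1627 0.0171] zrange [0.0113 0.0195]
scene tumbler 156 (array([ 451.1, -175.1]), 68.8, 60.2, -1.94) med [ 0.4704 -0.174   0.0854] zrange [0.0802 0.0917]
scene  lid 132 [0.5975 0.0719 0.0631] [0.6302 0.1184 0.074 ]
scene  lid 22 [0.6012 0.1428 0.0631] [0.6239 0.1557 0.0741]
scene  lid 48 [0.605  0.0159 0.0642] [0.6186 0.0423 0.0739]
scene  lid 75 [ 0.6048 -0.0557  0.0632] [ 0.6218 -0.0225  0.0742]
scene  lid 104 [ 0.6039 -0.1279  0.0631] [ 0.6264 -0.0877  0.0743]
scene  lid 17 [ 0.6178 -0.1656  0.0637] [ 0.6231 -0.1551  0.0732]
```

Both cameras agree to within a few mm: tray (0.450, 0.009), bar (0.603, -0.005), and jar tops at about 0.072 as expected. The jar y values match ±34 and ±102. I'll refine with wrist views above the caddy, the tray and the strip.

```bash
python3 - <<'E'
from h import *
c=get_calibration("top");K,T=np.array(c["intrinsics"]),np.array(c["world_from_camera"])
p=np.array([[134,270],[180,273],[151,502],[105,497]])/1.5625
d=np.c_[p,np.ones(4)]@np.linalg.inv(K).T@T[:3,:3].T; W=T[:3,3]+d*((.004-T[2,3])/d[:,2:]); print(W.round(4),W.mean(0))
for yaw in(np.pi/2,-np.pi/2):
    q=inverse_kinematics([.6,0,.35],[np.pi,0,yaw]);print(yaw,None if q is None else np.round(q,2))
yaw=-np.pi/2 if False else np.pi/2
def ok(y): 
    return [inverse_kinematics(pp,[np.pi,0,y]) is not None for pp in([.6,0,.35],[.45,0,.3],[.43,.38,.2],[.45,.11,.05],[.6,-.1,.05])]
print(ok(np.pi/2),ok(-np.pi/2))
yaw=np.pi/2 if all(ok(np.pi/2)) else -np.pi/2
movep([.56,-.005,.36],[np.pi,0,yaw])
print(observe()["q"],observe()["time_s"]);print(np.round(get_calibration("wrist")["world_from_camera"],3))
im,dd=get_image("wrist");cv2.imwrite("pics/w1.png",im[:,:,::-1])
E
python3 m.py wrist
```

```text
[[0.6371 0.3672 0.004 ]
 [0.6315 0.2952 0.004 ]
 [0.2831 0.3285 0.004 ]
 [0.2915 0.3973 0.004 ]] [0.46078087 0.34704776 0.004     ]
1.5707963267948966 [-0.13  0.11  1.43  0.    1.6  -0.13]
-1.5707963267948966 None
[True, True, True, True, True] [False, False, True, False, False]
[-1.51158624e-01  1.26932956e-02  1.51569670e+00 -2.71326223e-04
  1.61372173e+00 -1.49750901e-01] 2.5333
[[ 1.    -0.002 -0.001  0.559]
 [-0.002 -0.963 -0.269  0.062]
 [-0.001  0.269 -0.963  0.502]
 [ 0.     0.     0.     1.   ]]
wrist strip 1581 (array([307. , 209.1]), 213.9, 18.3, -0.08) med [ 0.2986  0.2095 -0.0004] zrange [-0.0019  0.0015]
wrist tray 7942 (array([450.8,   7.8]), 280.1, 80.3, 89.36) med [0.4515 0.0241 0.0099] zrange [0.0078 0.0119]
wrist bar 1264 (array([597.6,  86.6]), 141.9, 24.8, -89.75) med [0.6018 0.0978 0.0856] zrange [0.0825 0.0902]
wrist grip 453 (array([602.7,  -6.2]), 45.6, 18.0, 89.69) med [ 0.6021 -0.0058  0.1113] zrange [0.1035 0.1131]
wrist cadbase 39 (array([ 466.5, -130.9]), 45.2, 3.6, 1.0) med [ 0.4658 -0.1315  0.0099] zrange [0.0077 0.011 ]
wrist soap 973 (array([452.4, 
[... 201 characters left out ...]
 lid 357 [0.5774 0.0721 0.0634] [0.5958 0.1185 0.0737]
wrist  lid 307 [0.6114 0.0721 0.069 ] [0.6279 0.1183 0.0743]
wrist  lid 59 [0.5896 0.0171 0.0645] [0.5957 0.0384 0.0733]
wrist  lid 29 [0.6113 0.02   0.0696] [0.616  0.0357 0.0735]
wrist  lid 110 [ 0.5861 -0.0547  0.0637] [ 0.5957 -0.025   0.0739]
wrist  lid 48 [ 0.612  -0.0528  0.0686] [ 0.62   -0.0334  0.0735]
wrist  lid 173 [ 0.5823 -0.1267  0.0632] [ 0.5955 -0.0884  0.074 ]
wrist  lid 131 [ 0.6112 -0.1263  0.0633] [ 0.6238 -0.0899  0.074 ]
wrist  lid 92 [ 0.4302 -0.1737  0.063 ] [ 0.481  -0.1426  0.0745]
wrist  lid 72 [ 0.4199 -0.1994  0.063 ] [ 0.4349 -0.1655  0.0742]
wrist  lid 19 [ 0.4613 -0.1999  0.0632] [ 0.4718 -0.192   0.0739]
```

View pics/w1.png

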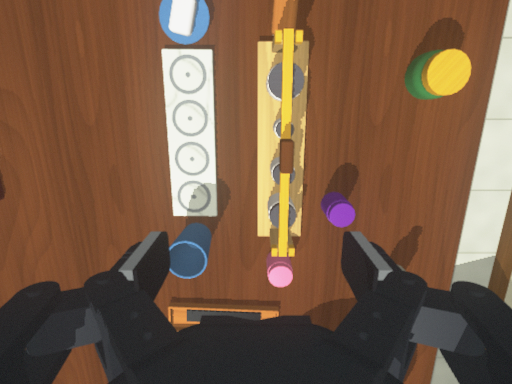

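The wrist view shows the caddy row with lids at (285,80), (284,128), (283,172) and (282,213), and the tray marks at (187,74) to (194,196). Heights agree. The strip's long axis runs along world x at about -5°, so the bar must turn roughly 95°. I'll measure the strip from top and wrist before picking.

```bash
cat > strip.py <<'E'
from h import *
import sys
def strip(n):
    im,P,H=cloud(n); x,y,z=np.moveaxis(P,-1,0); h,s,v=np.moveaxis(H.astype(int),-1,0)
    R=(x>.24)&(x<.68)&(y>.25)&(y<.44)&(abs(z)<.02)
    m=largest(cv2.morphologyEx((R&(h>12)&(h<30)).astype(np.uint8),cv2.MORPH_CLOSE,np.ones((3,3))))
    m=cv2.morphologyEx(m.astype(np.uint8),cv2.MORPH_OPEN,np.ones((5,5)))>0
    print(n,m.sum(),rect(P[m][:,:2]),P[m].mean(0).round(4),np.median(z[m]).round(4),"hue in/out",np.median(h[m]),np.median(h[R&~m]))
E
python3 - <<'E'
from strip import *
strip("top")
print([inverse_kinematics([.461,.348,z],[np.pi,0,np.radians(-5.2)]) for z in(.05,.15)])
movep([.47,.27,.40],[np.pi,0,np.pi/2]); hold(.3); strip("wrist"); print(observe()["time_s"])
E
```

```text
top 4491 (array([462.3, 351.1]), 354.2, 62.4, -7.49) [nan nan nan] nan hue in/out 17.0 11.0
[array([ 5.10114252e-01,  3.06905071e-01,  1.78824336e+00, -4.44089210e-16,
        1.04644422e+00,  2.17166770e+00]), array([ 5.10114252e-01,  1.79351774e-01,  1.73173828e+00, -4.44089210e-16,
        1.23050260e+00,  2.17166770e+00])]
wrist 8383 (array([nan, nan]), 0.0, 0.0, 0.0) [nan nan nan] nan hue in/out 21.0 12.0
4.1583
```

```bash
cat > strip.py <<'E'
from h import *
def strip(n):
    c=get_calibration(n); im,_=get_image(n); H=cv2.cvtColor(cv2.medianBlur(im,3),cv2.COLOR_RGB2HSV)
    K,T=np.array(c["intrinsics"]),np.array(c["world_from_camera"]); v,u=np.mgrid[:384,:512]
    d=np.stack([(u-K[0,2])/K[0,0],(v-K[1,2])/K[1,1],u*0+1.],-1)@T[:3,:3].T; P=T[:3,3]+d*((.004-T[2,3])/d[...,2:])
    x,y=P[...,0],P[...,1]; R=(x>.24)&(x<.68)&(y>.25)&(y<.44)
    m=(R&(H[...,0]>14)&(H[...,0]<30)).astype(np.uint8)
    m=cv2.morphologyEx(cv2.morphologyEx(m,cv2.MORPH_CLOSE,np.ones((5,5))),cv2.MORPH_OPEN,np.ones((7,7)))>0
    m=largest(m); p=P[m][:,:2]; w,V=np.linalg.eigh(np.cov(p.T)); a=V[:,1]
    print(n,m.sum(),rect(p),"mean",p.mean(0).round(4),"pca",np.degrees(np.arctan(a[1]/a[0])).round(2),(np.sqrt(12*w)*1000).round(1))
    cv2.imwrite(f"pics/s_{n}.png",np.where(m[...,None],im[:,:,::-1],im[:,:,::-1]//3))
E
python3 - <<'E'
from strip import *
strip("top"); strip("wrist")
a=[cv2.imread(f"pics/s_{n}.png") for n in("top","wrist")]; cv2.imwrite("pics/s.png",cv2.resize(np.hstack(a),(800,300)))
E
```

```text
top 4353 (array([461.6, 348.1]), 350.6, 71.0, -5.45) mean [0.4573 0.3487] pca -5.4 [ 70.5 349.8]
wrist 8164 (array([461.3, 348. ]), 350.0, 71.1, -5.44) mean [0.4594 0.3488] pca -5.46 [ 70.8 350.4]
```

View pics/s.png

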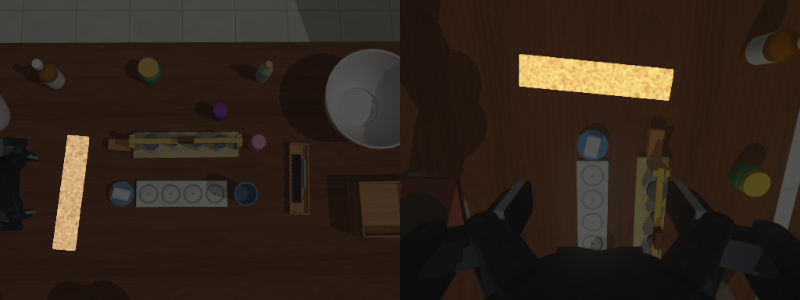

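Strip: top and wrist agree at (0.4614, 0.348), -5.45°, 350x71 mm. Next I go above the bar grip, do a close check, and pick it.

```bash
python3 - <<'E'
from h import *
Y=np.pi/2-.005
movep([.602,-.006,.22],[np.pi,0,Y]); hold(.2)
im,P,H=cloud("wrist"); z=P[...,2]
m=largest((z>.1)&(z<.125)&(P[...,0]>.5)&(abs(P[...,1])<.1)); print(m.sum(),rect(P[m][:,:2]),np.median(z[m]))
cv2.imwrite("pics/w2.png",im[:,:,::-1]); print(observe()["time_s"],observe()["eef_pos"])
E
```

```text
960 (array([602.9,  -5.4]), 44.8, 17.3, 89.39) 0.11140288034950369
5.8417 [ 0.60227543 -0.0050417   0.2207995 ]
```

View pics/w2.png

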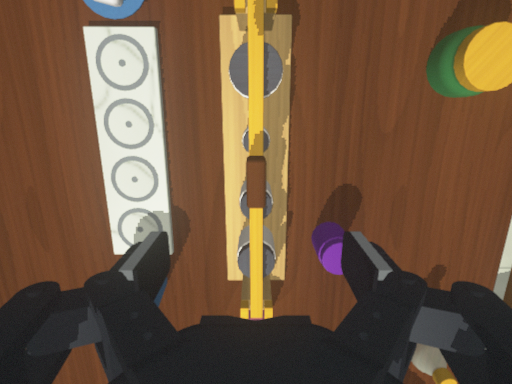

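Close crop: the grip is at (256,182), with lids a (255,68), d (256,139), c (256,202) and b (256,255). The purple look-alike at (332,250) stands beside b, so I'll use a limited opening there. Now I pick the bar.

```bash
python3 - <<'E'
from h import *
Y=np.pi/2-.005
gripper_to(.045); move_l([.6028,-.0055,.083],.12); print(observe()["eef_pos"])
gripper_to(0,40); s=observe(); print(s["opening"],s["grasp_force"],s["eef_pos"])
move_l([.6028,-.0055,.115],.06); move_l([.6028,-.0055,.22],.15)
s=observe(); print(s["opening"],s["grasp_force"],s["ft_force"],s["time_s"])
A=np.radians(-5.45)
movep([.4614,.348,.12],[np.pi,0,A]); hold(.2); print(observe()["eef_pos"],observe()["tcp_rot"],observe()["time_s"])
im,_=get_image("top");cv2.imwrite("pics/t2.png",im[:,:300,::-1])
E
```

```text
[ 0.60363013 -0.00561422  0.08407371]
0.017629582320499236 39.79447782039642 [ 0.60341563 -0.0055635   0.0839827 ]
0.01733265694935104 39.08180058002472 [-0.20293119  0.14856791 -2.56450745] 9.4917
[0.46177012 0.34768789 0.12013005] [-3.14150038e+00 -2.21726222e-04 -9.56589212e-02] 11.6833
```

View pics/t2.png

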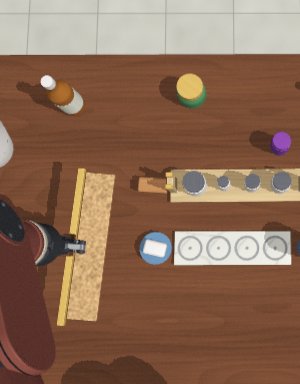

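The bar is held above the strip (parallax shifts it left in the picture) and runs parallel to it. Lowering it now.

```bash
python3 - <<'E'
from h import *
move_l([.4614,.348,.03],.12); t=move_l([.4614,.348,.006],.03,max_force=5); s=observe();print(t,s["eef_pos"],s["ft_force"])
gripper_to(.05); move_l([.4614,.348,.12],.15)
movep([.47,.25,.36],[np.pi,0,np.pi/2]); hold(.2)
for n in("wrist","top"):
    im,P,H=cloud(n); z=P[...,2]
    m=np.nan_to_num((abs(P[...,1]-.348)<.05)&(z>.0095)&(z<.02)&(P[...,0]>.25)&(P[...,0]<.67))>0
    p=P[m][:,:2]; w,V=np.linalg.eigh(np.cov(p.T));a=V[:,1]; print(n,m.sum(),rect(p),p.mean(0),np.degrees(np.arctan(a[1]/a[0])),np.median(z[m]))
cv2.imwrite("pics/w3.png",cloud("wrist")[0][:,:,::-1]); print(observe()["time_s"])
E
```

```text
True [0.46130824 0.34804692 0.01186951] [ 0.19041419 -0.26567155  4.72712796]
wrist 1636 (array([460.6, 346.1]), 329.2, 16.1, -5.4) [0.45892992 0.3470688 ] -5.397998359262761 0.013586234672047115
top 759 (array([459.6, 347.8]), 327.4, 16.8, -5.62) [0.45651303 0.34810601] -5.457311476902577 0.013297117159870142
16.4917
```

View pics/w3.png

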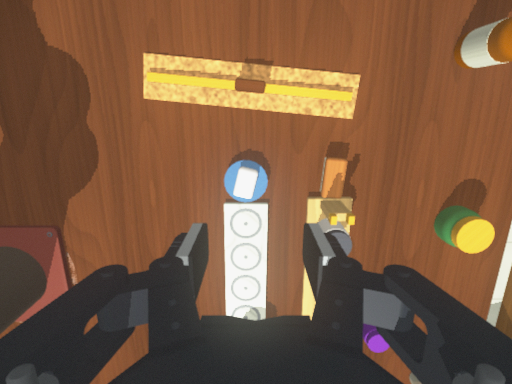

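The bar lies along the middle of the strip, grip up at (250,86), within 2 mm and 0.1°. Now I measure the uncovered lids and the tray marks from above.

```bash
cat > jars.py <<'E'
from h import *
def ray(n,z,uv):
    c=get_calibration(n);K,T=np.array(c["intrinsics"]),np.array(c["world_from_camera"])
    d=T[:3,:3]@np.linalg.inv(K)@[uv[0],uv[1],1.]; return T[:3,3]+d*((z-T[2,3])/d[2])
def measure(n):
    im,P,H=cloud(n); x,y,z=np.moveaxis(P,-1,0)
    m=np.nan_to_num((z>.066)&(z<.078)&(x>.5)&(x<.66)&(abs(y)<.15)&(H[...,1]<120)).astype(np.uint8)
    q,l,st,_=cv2.connectedComponentsWithStats(m)
    for i in range(1,q):
        if st[i,4]>60:
            c,r=cv2.minEnclosingCircle(P[l==i][:,:2].astype(np.float32)*1000); print(n,"lid",st[i,4],np.round(c,1),round(2*r,1),np.median(z[l==i]).round(4))
    m=largest(np.nan_to_num((H[...,1]<60)&(H[...,2]>60)&(abs(z-.01)<.006)&(abs(y)<.17)&(x<.5)&(x>.4))>0); r=rect(P[m][:,:2]); print(n,"tray",r,np.median(z[m]))
    return im
E
python3 - <<'E'
from jars import *
movep([.52,-.06,.40],[np.pi,0,np.pi/2]); hold(.2)
im=measure("wrist"); measure("top"); print(observe()["time_s"])
# dots: dark centroid near predicted marks
g=cv2.cvtColor(im,cv2.COLOR_RGB2GRAY); c=get_calibration("wrist");K,T=np.array(c["intrinsics"]),np.array(c["world_from_camera"])
for o in(.102,.034,-.034,-.102):
    a=np.radians(-.7); w=np.array([.4508-o*np.sin(a),.0085+o*np.cos(a),.01]); p=K@(T[:3,:3].T@(w-T[:3,3])); p=p[:2]/p[2]
    u,v=p.round().astype(int); k=5; pt=255.-g[v-k:v+k+1,u-k:u+k+1]; pt=np.clip(pt-np.median(pt)-25,0,None)
    j,i=np.mgrid[-k:k+1,-k:k+1]; 
    if pt.sum(): print(o,p.round(1),w.round(4),ray("wrist",.01,[u+(pt*i).sum()/pt.sum(),v+(pt*j).sum()/pt.sum()]).round(4))
cv2.imwrite("pics/w4.png",im[:,:,::-1])
E
```

```text
wrist lid 70 [603.  145.9] 15.2 0.0757
wrist lid 998 [602.9  95.1] 51.0 0.0716
wrist lid 245 [602.7  27.2] 26.5 0.0716
wrist lid 370 [602.8 -40.7] 35.0 0.0715
wrist lid 500 [ 602.6 -108.3] 42.7 0.0717
wrist tray (array([450.6,   7.3]), 279.5, 80.4, 89.43) 0.009898986713978264
top lid 370 [601.4  96.6] 51.3 0.0714
top tray (array([448.5, -47.1]), 165.9, 76.5, 89.19) 0.009561544111627573
18.0
0.102 [215.3  42.5] [0.452  0.1105 0.01  ] [0.4513 0.1099 0.01  ]
0.034 [216.2  85.3] [0.4512 0.0425 0.01  ] [0.4505 0.0417 0.01  ]
-0.034 [217.1 125.1] [ 0.4504 -0.0255  0.01  ] [ 0.4496 -0.0263  0.01  ]
-0.102 [217.9 162.3] [ 0.4496 -0.0935  0.01  ] [ 0.449  -0.0942  0.01  ]
```

View pics/w4.png

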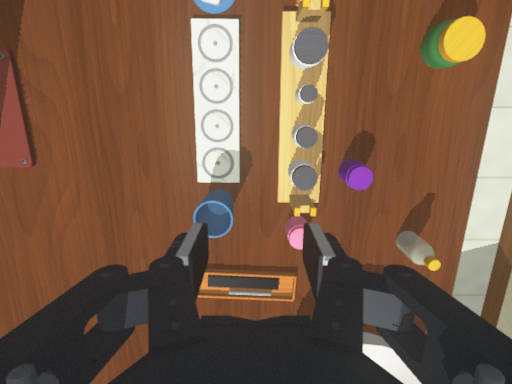

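Lids, in m:

| Jar | Position | Lid diameter |
|---|---|---|
| a | (0.6029, 0.0951) | 51 mm |
| d | (0.6027, 0.0272) | 27 mm |
| c | (0.6028, -0.0407) | 35 mm |
| b | (0.6026, -0.1083) | 43 mm |

All are at z = 0.0716, and the mark dots are located on the tray. I'll move the widest jar first, then check it.

```bash
cat > pp.py <<'E'
from jars import *
J=dict(a=(.6029,.0951,.054,.020),d=(.6027,.0272,.030,.023),c=(.6028,-.0407,.038,.022),b=(.6026,-.1083,.046,.021))
M=dict(a=(.4513,.1099),b=(.4505,.0417),c=(.4496,-.0263),d=(.4490,-.0942))
O=[np.pi,0,np.pi/2]
def pp(k,dx=0,dy=0):
    x,y,D,z=J[k]; mx,my=M[k][0]+dx,M[k][1]+dy
    gripper_to(min(.085,D+.022)); movep([x,y,.14],O); move_l([x,y,z],.12)
    gripper_to(D-.012,30); s=observe(); print(k,s["opening"],s["grasp_force"],s["eef_pos"].round(4))
    move_l([x,y,z+.02],.08); move_l([x,y,.14],.2); print(" held",observe()["opening"])
    move_l([mx,my,.14],.2); move_l([mx,my,z+.015],.15); t=move_l([mx,my,z-.006],.03,max_force=3)
    s=observe(); print(" down",t,s["eef_pos"].round(4),s["ft_force"].round(2))
    gripper_to(min(.085,D+.022)); move_l([mx,my,.14],.2); print(" t",observe()["time_s"])
def check():
    movep([.52,-.06,.40],O); hold(.2); im,P,H=cloud("wrist"); x,y,z=np.moveaxis(P,-1,0)
    m=np.nan_to_num((z>.062)&(z<.078)&(x>.38)&(x<.66)&(y<.15)&(y>-.138)&(H[...,1]<120)).astype(np.uint8)
    q,l,st,_=cv2.connectedComponentsWithStats(m)
    for i in range(1,q):
        if st[i,4]>60:
            c,r=cv2.minEnclosingCircle(P[l==i][:,:2].astype(np.float32)*1000); print("lid",np.round(c,1),round(2*r,1),np.median(z[l==i]).round(4))
    print(observe()["time_s"]); return im
E
python3 - <<'E'
from pp import *
pp("a"); cv2.imwrite("pics/w5.png",check()[:,:,::-1])
E
```

```text
a 0.053144170695836816 31.916069984436035 [0.6038 0.0951 0.0212]
 held 0.053293129691973654
 down True [0.4514 0.1099 0.0189] [0.01 0.04 3.78]
 t 25.5167
lid [603.3 145.9] 15.5 0.0754
lid [451.1 109.9] 50.8 0.0695
lid [602.8  27.3] 26.7 0.0715
lid [602.6 -40.6] 34.6 0.0717
lid [ 602.7 -108.3] 42.7 0.0716
26.975
```

View pics/w5.png

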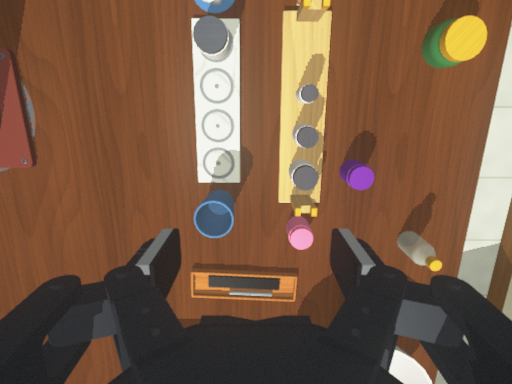

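Jar a stands upright at (211,35) on the mark beside the soap dish, measured at (451.1, 109.9) mm against the mark at (451.3, 109.9). Now the other three.

```bash
python3 - <<'E'
from pp import *
for k in "bcd": pp(k)
cv2.imwrite("pics/w6.png",check()[:,:,::-1])
im,_=get_image("scene"); cv2.imwrite("pics/sc2.png",im[:,:,::-1])
a=[cv2.imread(f"pics/{n}.png") for n in("w6","sc2")]; cv2.imwrite("pics/end.png",cv2.resize(np.hstack(a),(800,300)))
E
python3 m.py top | grep -E "soap|tumbler"
```

```text
b 0.045374631025430025 30.988592505455017 [ 0.6034 -0.1086  0.0222]
 held 0.045395164473378616
 down True [0.4506 0.0417 0.0199] [0.08 0.23 2.91]
 t 34.5167
c 0.037439845278391615 30.320438146591187 [ 0.6037 -0.0409  0.0232]
 held 0.037303648697956986
 down True [ 0.4497 -0.0263  0.0208] [ 0.1  -1.24  2.81]
 t 41.3917
d 0.02921108054459476 29.780874252319336 [0.6036 0.0272 0.0241]
 held 0.02909953282040781
 down True [ 0.449  -0.0943  0.0217] [ 0.21 -0.64  1.96]
 t 48.425
lid [602.8 145.6] 15.9 0.0754
lid [451.1 110. ] 51.0 0.0695
lid [450.1  41.6] 43.0 0.0696
lid [449.3 -26.1] 34.8 0.0696
lid [448.9 -93.9] 26.7 0.0696
49.7333
top soap 419 (array([451.8, 191.9]), 74.4, 70.9, 89.52) med [0.4497 0.1906 0.0153] zrange [0.012  0.0193]
top tumbler 184 (array([ 447.3, -173. ]), 65.3, 64.3, -72.15) med [ 0.449  -0.1785  0.0886] zrange [0.0806 0.0919]
```

View pics/end.png

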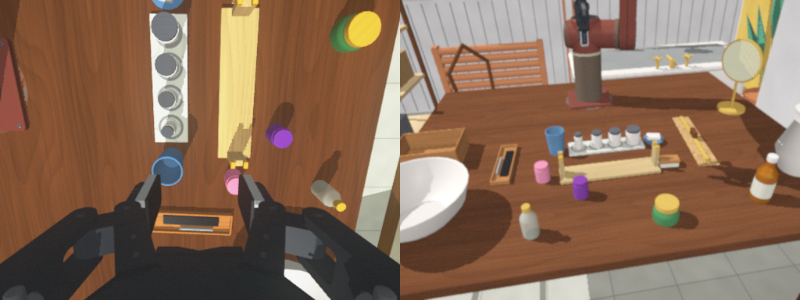

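The four jars stand upright on their marks, all within 0.5 mm, with the widest at the soap dish, and the soap dish and tumbler haven't moved. Handing in.

```bash
python3 -c "
from plant import *
print(job_done())"
```

```text
the job is handed in; nothing more can be done
None
```

I handed the job in at about 50 s: the bar lies grip-up along the middle of the cork strip, and the four jars stand upright on their marks, widest by the soap dish and narrowest by the tumbler; no verdict came back.

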